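# Make up two bottle kits from the mixed stock

### The arm

A 6-joint arm with a two-finger parallel gripper is mounted at the origin on a cart in front of the work surface, level with it; the furniture and walls round the work are solid. World frame = base frame: x ahead of the robot, y to its left, z up, the work surface at z = 0. Lengths are in m, angles in degrees, forces in N, time in s.
With the tool pointing down it reaches from about 0.4 to 0.825 m from the base axis. Payload 7 kg.
Tool frame: the origin (TCP) lies on the centre line of the jaws, within the pads' length; the fingertips stand 8 mm ahead of it and the grasp point (between the pads) lies 11 mm behind it; z points along the fingers, y is the line along which they close (so a half turn about z gives the same grasp; the last joint's range is limited). The gripper opens to 88 mm and grips with 3 to 60 N. Pads are 19 mm wide; open, the fingers measure 130 mm over their backs; the gripper's body (78 mm by 193 mm) begins 47 mm behind the grasp point.
Start: joints at [88.47, 20.546, 0.682, 0, -70.136, -16.507], TCP at [0.209, 0.642, 0.235] pointing down, gripper open.
Joint ranges: [-176.03, 176.03], [-82.01, 121.73], [-58.28, 71.71], [-173.87, 95.51], [-174.79, -0.11], [-173.66, 173.66]. Speed limits (degrees/s): [136.94, 136.94, 172.46, 180, 180, 180].

### API

Orientations are given as [roll, pitch, yaw] about the fixed x, y, z axes, in that order (R = Rz(yaw) Ry(pitch) Rx(roll)).
In Python, from plant import ctrl, vision gives the robot as it stands. The module is installed in compiled form; this text tells all that it offers.
- The arm moves only by the tool move_arm, never from a script. Its argument "moves" is one flat list of numbers, 7 for each row, row after row: the finger opening in cm, from 0 to 8.76, then the shift along the tool's x, y, z in cm, then the turn, a rotation vector about the tool's x, y, z in rad. A call has 1 to 8 rows; each row shifts and turns the commanded pose from where the row before left it, along the tool's axes as they then stand; what a row does not reach is not made up. A row lasts 1/10 s, in which the tool goes at most 50 mm and 8.59 degrees, less where a joint would pass 70% of its speed; a pose out of reach is approached as far as the arm can. A call with a gripper value outside its range is refused whole. The fingers move at their own pace and stop on an object; the grip force is fixed at half the most. Time passes only in rows, so rows that do not move let the fingers close. It gives the time, the measured TCP pose, the force, the opening and the grip force at its end, in the units of the state.
- ctrl.get_obs(): the state, without advancing time (a new reading comes with each control period).
- vision.snapshot(name): name is "scene" or "top"; returns (picture, depth): 420x560x3 uint8, red, green, blue; 420x560 float32, m along the optical axis (not along the pixel's ray), 0 where there is no reading.
- vision.camera_model(name): a dict with "vertical_fov" (degrees; the focal length in pixels is half the picture's height over the tangent of half this angle, whatever the lens; pixels are square), "cx", "cy" (the principal point, pixels), "cam_to_world" (4x4, takes a point from camera to world coordinates). Camera axes: x right, y down, z forward; pixel columns grow to the right and rows downward; lengths in m; the calibration is good to about 2 mm. A picture is of the moment at which its call begins. camera_model takes no time and is no camera call.
- ctrl.close_job(): hands the job in; it is judged then, once.
The state is a dict: "clock": time; "joint_pos": joint angles; "qvel": joint speeds; "tau": joint torques, N m; "tool_pos": TCP position; "orientation": TCP orientation; "force": force on the tool from outside, world axes, zero at the start; "moment": the same for the moment, N m; "opening": finger opening in m; "gripper_force": force on a finger pad.
Only numpy, scipy, OpenCV 4.12 (cv2) and the standard library are available. Lean on these libraries where they do the work, as an engineer would, in place of code of your own. Each camera call takes 0.05 s, during which the arm holds its last target. There are 200 camera calls.

### The job

Make up the two kits from the mixed stock on the worktop. In the three-pocket tray stand the smaller brown bottle in the left pocket, the white plastic bottle in the middle and the dropper bottle in the narrow right pocket; in the two-pocket tray stand the jar of beads in the left pocket and the larger brown bottle in the right one (left and right as seen from the robot). Set each one down gently, upright on the floor of its pocket, without tipping or dropping any, and leave the beaker and the funnel where they stand.

Things in the scene. Friction and masses are not known exactly. Their poses are not given: they have to be found in the camera images.
- tray_three: White tray with three pockets in a row, fixed to the worktop, 80 x 220 mm (x, y), 20 mm high, finger lips at the ends. Origin: centre of its underside; y along the row, to the robot's left within 0.2 rad. Walls 4 mm, pocket floors at z = 4 mm. Insides and centres: left 72 x 72 mm at y = +70 mm, middle 72 x 72 at y = -6, right, narrower, 72 x 60 (x, y) at y = -76; x = 0.
- tray_two: White tray with two equal pockets in a row, fixed to the worktop, 86 x 168 mm (x, y), 20 mm high, finger lips at the ends. Origin: centre of its underside; y along the row, to the robot's left within 0.2 rad. Walls 4 mm, pocket floors at z = 4 mm. Pockets 78 x 78 mm inside, centred at y = +41 mm (left) and -41 mm (right), x = 0. The trays may change places.
- amber_small: The smaller of the two brown glass bottles with screw caps: 49 mm in diameter, 96 mm high, about 0.12 kg. It starts standing on the worktop in the mixed stock. Straight sides from the foot to about 58 mm up, then the shoulder. The origin is the centre of its underside, z up its axis.
- amber_large: The larger of the two brown glass bottles with screw caps: 56 mm in diameter, 118 mm high, about 0.21 kg. It starts standing on the worktop in the mixed stock. Straight sides from the foot to about 70 mm up, then the shoulder. The origin is the centre of its underside, z up its axis.
- white_bottle: White opaque plastic bottle with a screw cap, 45 mm in diameter, 82 mm high, about 0.09 kg. It starts standing on the worktop in the mixed stock. Straight sides from the foot to about 50 mm up, then the shoulder. The origin is the centre of its underside, z up its axis.
- bead_jar: Clear straight-sided jar of drying beads with a wide white lid, 52 mm in diameter, 76 mm high, about 0.14 kg. It starts standing on the worktop in the mixed stock. The origin is the centre of its underside, z up its axis.
- dropper_bottle: Slim brown dropper bottle with a black rubber bulb on top, body 34 mm in diameter, 102 mm high, about 0.07 kg. It starts standing on the worktop in the mixed stock. Straight sides from the foot to about 55 mm up, then neck and bulb. The origin is the centre of its underside, z up its axis.
- beaker: Small empty clear glass beaker, 44 mm in diameter, 58 mm high; it stands among the stock, belongs to no kit and stays where it is. The origin is the centre of its underside, z up its axis. (Behind the stock, near x = 0.66, y = -0.08 m, a fixed stirrer stand rises to 0.25 m: carry things round in front of it.)
- funnel_loose: Cream plastic funnel standing on its rim, stem up, 61 mm across, 62 mm high; a bystander that stays where it is. The origin is the centre of its underside, z up its axis.
There are look-alikes about, which are no part of the job. Leave any green or pink look-alike of the dropper_bottle alone.

How it is judged:
By the outcome, as a careful person would: the job done as asked, in the order asked, and still so for the second after the job is handed in, with the robot touching nothing.
It also fails if it takes over 138 s, if anything falls off the work surface, if the arm or the gripper's body presses on something with over 40 N, if the wrist force passes 120 N, or if a joint passes its speed limit or range.

## Working session

There is one attempt and no reset: what is moved stays moved. The work goes in short steps, Python scripts to look and compute and a tool call to move; the robot and the scene stay as the last step left them, time stands still between calls to the robot, and variables do not carry over. Pictures are saved under pics/ and viewed, at most 14 in all, crops included, and the job is handed in when it is done.

Besides the shell and the picture viewer there is one more tool, called after ">>>" in YAML: its name, and indented under it one key for each argument. move_arm: Moves the arm, as the interface text tells. Its arguments: {"type":"object","properties":{"moves":{"type":"array"}},"required":["moves"]}

```bash
mkdir -p pics
cat > h.py <<'E'
import numpy as np,cv2
from plant import ctrl,vision
def cam(n):
    m=vision.camera_model(n); f=210/np.tan(np.radians(m["vertical_fov"])/2)
    return f,m["cx"],m["cy"],np.array(m["cam_to_world"])
def ray(n,u,v,z):
    f,cx,cy,T=cam(n); d=T[:3,:3]@np.array([(u-cx)/f,(v-cy)/f,1]); o=T[:3,3]
    return o+d*(z-o[2])/d[2]
def cloud(n,dep):
    f,cx,cy,T=cam(n); v,u=np.mgrid[:420,:560]
    P=np.stack([(u-cx)/f*dep,(v-cy)/f*dep,dep],-1)
    return P@T[:3,:3].T+T[:3,3]
E
python3 - <<'E'
from h import *
for n in("scene","top"):
    p,d=vision.snapshot(n); np.savez(f"{n}0.npz",p=p,d=d)
    cv2.imwrite(f"pics/{n}0.png",p[...,::-1]); print(n,cam(n),(d>0).mean())
print(ctrl.get_obs())
E
```

```text
scene (np.float64(400.851811718943), 277.0882724059069, 208.50943815142938, array([[ 0.80567228, -0.32885901,  0.4926905 , -0.11624934],
       [-0.59233523, -0.45509881,  0.66484889, -0.81549738],
       [ 0.00558131, -0.82748826, -0.56145527,  0.71014816],
       [ 0.        ,  0.        ,  0.        ,  1.        ]])) 0.9957993197278912
top (np.float64(477.5684024042823), 286.6997111392289, 196.81396615038634, array([[-0.01908855, -0.99243863,  0.12124851,  0.28599229],
       [-0.99979179,  0.01982192,  0.00484516, -0.01713098],
       [-0.0072119 , -0.12113077, -0.99261036,  1.44678097],
       [ 0.        ,  0.        ,  0.        ,  1.        ]])) 0.9960289115646258
{'clock': 0.1, 'joint_pos': array([ 8.84723622e+01,  2.05857468e+01,  6.39348717e-01, -2.00087921e-02,
       -7.01354358e+01, -1.65067913e+01]), 'qvel': array([ 0.0292123 , -0.09498151,  0.12949503, -0.02054433,  0.02048735,
        0.04528847]), 'tau': array([-1.30810589e-03, -5.84164524e+01,  2.93751562e+01,  7.01568604e+00,
        1.01635815e-02, -5.67807808e-05]), 'tool_pos': array([0.20885256, 0.64142627, 0.23372958]), 'orientation': array([ 1.79916194e+02, -5.21836784e-03, -1.80412377e+01]), 'force': array([ 0.27364273, -0.04379722, -1.24567996]), 'moment': array([-0.01883151,  0.0378142 , -0.01297532]), 'gripper_force': 0.0, 'opening': 0.08718343193724164}
```

View pics/scene0.png

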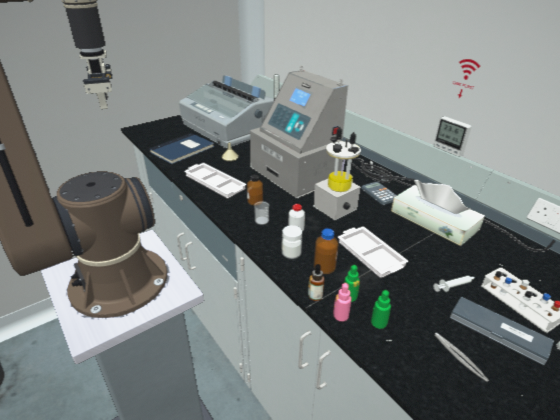

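View pics/top0.png

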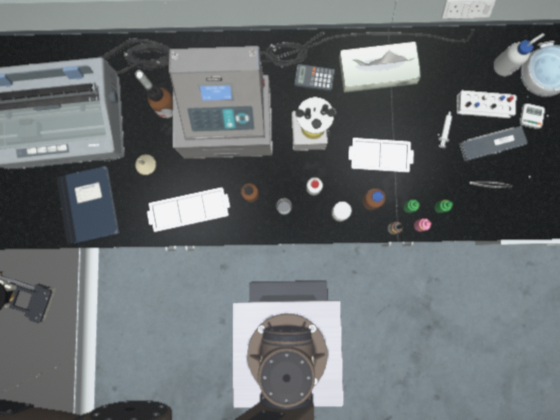

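The top view shows the three-pocket tray at (189,208) and the two-pocket tray at (381,154). The stock in the top view:
- small amber (250,192)
- beaker (284,206)
- white bottle with red cap (315,185)
- bead jar with white lid (342,211)
- large amber with blue cap (375,198)
- dropper (395,228)
- green look-alikes (412,205) and (445,205), pink look-alike (424,225)
- funnel (146,164)

In the scene view the same items stand in a row from (250,190) to (315,285).

```bash
cat > m.py <<'E'
from h import *
A={n:np.load(f"{n}0.npz") for n in("scene","top")}
C={n:cloud(n,A[n]["d"]) for n in A}
# table height check
for n in C:
    P=C[n]; s=(P[...,0]>.42)&(P[...,0]<.6)&(abs(P[...,1])<.3)&(abs(P[...,2])<.015); print(n,"table z",np.median(P[s][:,2]))
seeds=dict(small=(250,192),beaker=(284,206),white=(315,185),jar=(342,211),large=(375,198),dropper=(395,228),g1=(412,205),g2=(445,205),pink=(424,225),funnel=(146,164))
for k,(u,v) in seeds.items():
    w=C["top"][v-16:v+17,u-16:u+17].reshape(-1,3); c=ray("top",u,v,.09)
    out=[]
    for n in("top","scene"):
        P=C[n].reshape(-1,3); Q=P[(np.hypot(*(P[:,:2]-c[:2]).T)<.04)&(P[:,2]>.015)&(P[:,2]<.15)]
        zt=np.percentile(Q[:,2],98)
        T=Q[Q[:,2]>zt-.012]; 
        B=Q[(Q[:,2]>.02)&(Q[:,2]<.05)]
        # circle fit on body surface
        from scipy.optimize import least_squares
        r=least_squares(lambda q:np.hypot(B[:,0]-q[0],B[:,1]-q[1])-q[2],[*c[:2],.024],loss="soft_l1",f_scale=.002).x if len(B)>10 else [0]*3
        out.append((n,round(zt,3),(T[:,:2].min(0)+T[:,:2].max(0)).round(4)/2,"body",np.round(r,4),len(B)))
    print(k,c[:2].round(3),*out,sep="\n   ")
# trays
p=A["top"]["p"]; hsv=cv2.cvtColor(p,cv2.COLOR_RGB2HSV)
m=((hsv[...,2]>150)&(hsv[...,1]<60)).astype(np.uint8)
for k,(u,v) in dict(three=(189,208),two=(381,154)).items():
    mm=cv2.morphologyEx(m,cv2.MORPH_CLOSE,np.ones((5,5))); n,l=cv2.connectedComponents(mm)
    cc=max(cv2.findContours((l==l[v-8,u-8]).astype(np.uint8),0,2)[0],key=cv2.contourArea)
    W=np.array([ray("top",*q[0],.018)[:2] for q in cc],np.float32); print(k,cv2.minAreaRect(W))
    c=ray("top",u,v,.01)
    for n in C:
        P=C[n].reshape(-1,3);Q=P[(np.hypot(*(P[:,:2]-c[:2]).T)<.15)&(P[:,2]>.012)&(P[:,2]<.026)]
        print(n,len(Q),cv2.minAreaRect(Q[:,:2].astype(np.float32)),np.percentile(Q[:,2],[50,90]))
E
python3 m.py
python3 - <<'E'
from h import *
for n in("top","scene"):
    p=np.load(f"{n}0.npz")["p"]
    r=p[130:260,130:470] if n=="top" else p[150:340,170:420]
    cv2.imwrite(f"pics/{n}0c.png",cv2.resize(r,None,fx=2.3,fy=2.3,interpolation=2)[...,::-1])
E
```

```text
scene table z -0.0009492032223811786
top table z 0.00011022579264174936
small
   [0.468 0.094]
   ('top', np.float64(0.099), array([0.47455, 0.09985]), 'body', array([0.4755, 0.101 , 0.0252]), 22)
   ('scene', np.float64(0.095), array([0.4734 , 0.09705]), 'body', array([0.4739, 0.0997, 0.0238]), 122)
beaker
   [ 0.425 -0.002]
   ('top', np.float64(0.062), array([0.4316, 0.0009]), 'body', array([ 4.306e-01, -3.000e-04,  1.970e-02]), 23)
   ('scene', np.float64(0.057), array([ 0.43115, -0.00055]), 'body', array([ 0.4309, -0.0006,  0.0199]), 161)
white
   [ 0.484 -0.092]
   ('top', np.float64(0.085), array([ 0.49   , -0.09155]), 'body', array([ 0.4908, -0.0915,  0.0224]), 17)
   ('scene', np.float64(0.081), array([ 0.4885, -0.0929]), 'body', array([ 0.4911, -0.091 ,  0.0226]), 121)
jar
   [ 0.408 -0.167]
   ('top', np.float64(0.081), array([ 0.41215, -0.1679 ]), 'body', array([ 0.4129, -0.1687,  0.0258]), 18)
   ('scene', np.float64(0.077), array([ 0.4101, -0.1691]), 'body', array([ 0.413 , -0.1687,  0.0257]), 161)
large
   [ 0.443 -0.263]
   ('top', np.float64(0.122), array([ 0.4463, -
[... 1449 characters left out ...]
7252960205), 11.26521110534668)
scene 391 ((0.4298946261405945, 0.28450533747673035), (0.09011354297399521, 0.24987126886844635), 10.73807144165039) [0.01734239 0.01990609]
top 678 ((0.430380642414093, 0.28783485293388367), (0.08741972595453262, 0.24626095592975616), 11.21497631072998) [0.01903727 0.02277458]
two ((0.5842978358268738, -0.2991889715194702), (0.1959906369447708, 0.09603289514780045), 84.95221710205078)
scene 642 ((0.575323224067688, -0.2892343997955322), (0.18881595134735107, 0.1990504413843155), 47.70155715942383) [0.01795785 0.02035222]
top 545 ((0.5689929127693176, -0.30146682262420654), (0.18190453946590424, 0.19253022968769073), 17.747398376464844) [0.01949064 0.02339535]
```

View pics/top0c.png

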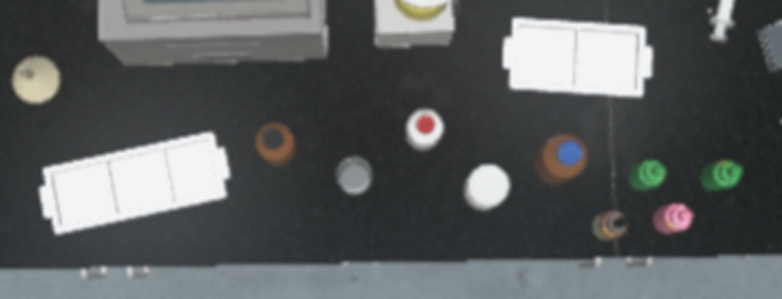

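View pics/scene0c.png

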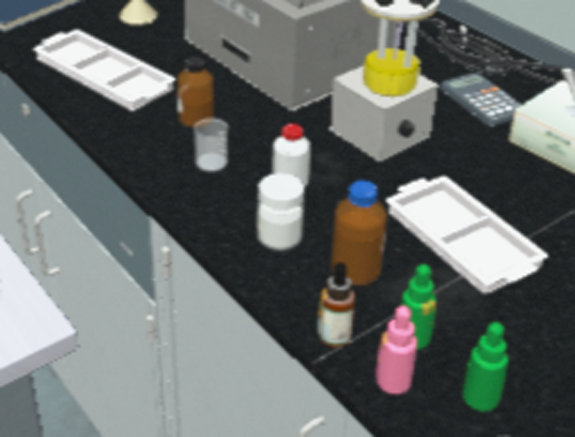

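Crops confirm the identities and the tray ends: three-tray left end at (55,200), narrow pocket to the right, and two-tray divider at (576,57) in the top crop. Next I check the obstacles and the trays from the second view.

Run:
```python
from h import *
A={n:np.load(f"{n}0.npz") for n in("scene","top")}
for n in A:
    P=cloud(n,A[n]["d"]).reshape(-1,3)
    for lo,hi in((-.2,-.12),(-.12,-.04),(-.04,.04),(.04,.16),(.16,.3),(.3,.4)):
        Q=P[(P[:,1]>lo)&(P[:,1]<hi)&(P[:,0]>.53)&(P[:,0]<.8)&(P[:,2]>.05)&(P[:,2]<.45)]
        print(n,lo,hi,Q[:,0].min().round(3) if len(Q) else None,Q[:,2].max().round(3) if len(Q) else None)
    # trays: height-filtered points, tray-tight box
    for k,c in dict(three=(.43,.287),two=(.584,-.299)).items():
        Q=P[(abs(P[:,0]-c[0])<.075)&(abs(P[:,1]-c[1])<.13)&(P[:,2]>.013)&(P[:,2]<.026)]
        print(n,k,cv2.minAreaRect(Q[:,:2].astype(np.float32)))
p=A["scene"]["p"]; hsv=cv2.cvtColor(p,cv2.COLOR_RGB2HSV)
m=((hsv[...,2]>140)&(hsv[...,1]<50)).astype(np.uint8)
nn,l=cv2.connectedComponents(cv2.morphologyEx(m,cv2.MORPH_CLOSE,np.ones((5,5))))
f,cx,cy,T=cam("scene")
for k,c in dict(three=(.43,.287),two=(.584,-.299)).items():
    q=T[:3,:3].T@(np.array([*c,.004])-T[:3,3]); u,v=int(f*q[0]/q[2]+cx)+5,int(f*q[1]/q[2]+cy)
    cc=max(cv2.findContours((l==l[v,u]).astype(np.uint8),0,2)[0],key=cv2.contourArea)
    print("scene mask",k,cv2.minAreaRect(np.array([ray("scene",*q[0],.018)[:2] for q in cc],np.float32)))
```

```text
scene -0.2 -0.12 0.606 0.258
scene -0.12 -0.04 0.604 0.271
scene -0.04 0.04 0.591 0.228
scene 0.04 0.16 0.588 0.35
scene 0.16 0.3 0.586 0.349
scene 0.3 0.4 0.591 0.304
scene three ((0.4298946261405945, 0.28450533747673035), (0.09011354297399521, 0.24987126886844635), 10.73807144165039)
scene two ((0.5852521061897278, -0.2974063456058502), (0.19556188583374023, 0.09617790579795837), 84.11380767822266)
top -0.2 -0.12 0.608 0.234
top -0.12 -0.04 0.606 0.274
top -0.04 0.04 0.594 0.233
top 0.04 0.16 0.589 0.353
top 0.16 0.3 0.588 0.355
top 0.3 0.4 0.59 0.309
top three ((0.430380642414093, 0.28783485293388367), (0.08741972595453262, 0.24626095592975616), 11.21497631072998)
top two ((0.5856931805610657, -0.2978656589984894), (0.1937328726053238, 0.09405793249607086), 84.57019805908203)
scene mask three ((0.42219817638397217, 0.2840578258037567), (0.10046615451574326, 0.25749534368515015), 11.304295539855957)
scene mask two ((0.5791882872581482, -0.29640913009643555), (0.19645068049430847, 0.10654424130916595), 84.93671417236328)
```

>>> move_arm:
  moves: [8, 0, 0, 0, 0, 0, 0.12, 8, 0, 0, 0, 0, 0, 0.12, 8, 0, 0, 0, 0, 0, 0.12]

```text
clock: 0.4
tool_pos: [0.209, 0.6416, 0.234]
orientation: [179.9, -0.0, -39.0]
force: [-0.2, -0.2, -0.3]
opening: 0.0803
gripper_force: 0.0
```

```bash
cat > go.py <<'E'
import sys; from h import *
from scipy.spatial.transform import Rotation as R
x,y,z=map(float,sys.argv[1:4]); o=ctrl.get_obs(); r=R.from_euler("xyz",o["orientation"],degrees=True)
print("tool shift cm",(r.inv().apply(np.array([x,y,z])-o["tool_pos"])*100).round(2),"rpy",o["orientation"].round(1),"pos",o["tool_pos"].round(4),"j",o["joint_pos"].round(0))
E
echo ok
```

```text
ok
```

>>> move_arm:
  moves: [8, 4.2, 1.95, 0, 0, 0, 0, 8, 4.2, 1.95, 0, 0, 0, 0, 8, 4.2, 1.95, 0, 0, 0, 0, 8, 4.2, 1.95, 0, 0, 0, 0, 8, 4.2, 1.95, 0, 0, 0, 0, 8, 4.2, 1.95, 0, 0, 0, 0, 8, 4.2, 1.95, 0, 0, 0, 0, 8, 4.2, 1.95, 0, 0, 0, 0]

```text
clock: 1.2
tool_pos: [0.3742, 0.3082, 0.2345]
orientation: [180.0, 0.0, -38.6]
force: [0.7, 1.2, 0.6]
opening: 0.08
gripper_force: 0.0
```

>>> move_arm:
  moves: [8, 4.2, 1.95, 0, 0, 0, 0, 8, 4.2, 1.95, 0, 0, 0, 0, 8, 4.2, 1.95, 0, 0, 0, 0, 8, 4.2, 1.95, 0, 0, 0, 0, 8, 4.2, 1.95, 0, 0, 0, 0, 8, 0, 0, 0, 0, 0, 0, 8, 0, 0, 0, 0, 0, 0]

```text
clock: 1.9
tool_pos: [0.4771, 0.1015, 0.2342]
orientation: [180.0, 0.0, -38.8]
force: [-0.3, 1.3, 0.1]
opening: 0.08
gripper_force: 0.0
```

```bash
python3 go.py .4747 .1003 .043
```

```text
tool shift cm [-0.1   0.23 19.12] rpy [180.    0.  -38.8] pos [0.4771 0.1015 0.2342] j [ 35.   3. -22.  -0. -65.  16.]
```

>>> move_arm:
  moves: [7.5, -0.1, 0.2, 4.0, 0, 0, 0, 7.5, 0, 0, 4, 0, 0, 0, 7.5, 0, 0, 4, 0, 0, 0, 7.5, 0, 0, 4, 0, 0, 0, 7.5, 0, 0, 2.2, 0, 0, 0, 7.5, 0, 0, 1, 0, 0, 0, 7.5, 0, 0, 0, 0, 0, 0, 7.5, 0, 0, 0, 0, 0, 0]

```text
clock: 2.7
tool_pos: [0.4755, 0.1028, 0.0435]
orientation: [-179.9, -0.0, -38.6]
force: [0.0, 0.3, 0.8]
opening: 0.075
gripper_force: 0.0
```

```bash
python3 - <<'E'
from h import *
p,d=vision.snapshot("scene"); q,_=vision.snapshot("top")
a=cv2.resize(p[140:250,190:330],(560,440)); cv2.imwrite("pics/g1.png",a[...,::-1])
E
python3 go.py .4747 .1003 .042
```

```text
tool shift cm [0.06 0.26 0.19] rpy [-1.799e+02 -1.000e-01 -3.860e+01] pos [0.4758 0.1027 0.0439] j [ 35.  15. -36.   0. -38.  16.]
```

View pics/g1.png

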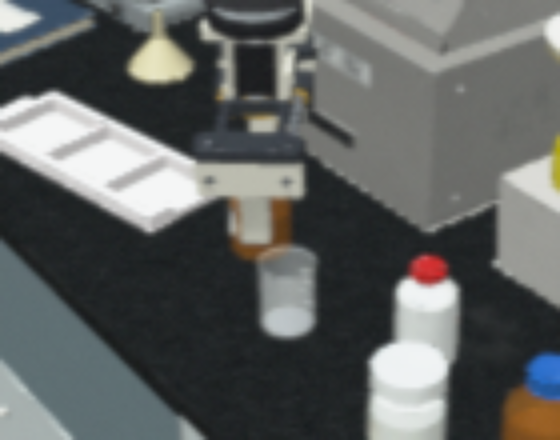

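The picture shows the fingers straddling the small amber bottle (260,220) clear of the beaker; close.

>>> move_arm:
  moves: [7.5, 0, 0.2, 0, 0, 0, 0, 0, 0, 0, 0, 0, 0, 0, 0, 0, 0, 0, 0, 0, 0, 0, 0, 0, 0, 0, 0, 0, 0, 0, 0, 0, 0, 0, 0, 0, 0, 0, 0, 0, 0, 0, 0, 0, 0, 0, 0, 0, 0]

```text
clock: 3.5
tool_pos: [0.474, 0.1004, 0.0427]
orientation: [-180.0, -0.0, -38.7]
force: [0.8, 0.1, 1.9]
opening: 0.0478
gripper_force: 30.0
```

>>> move_arm:
  moves: [0, 0, 0, -2, 0, 0, 0, 0, 0, 0, -4, 0, 0, 0, 0, 0, 0, -4, 0, 0, 0, 0, 0, 0, -4, 0, 0, 0, 0, -3.4, -2.7, 0, 0, 0, 0, 0, -3.4, -2.7, 0, 0, 0, 0, 0, -3.4, -2.7, 0, 0, 0, 0, 0, -3.4, -2.7, 0, 0, 0, 0]

```text
clock: 4.3
tool_pos: [0.434, 0.2707, 0.1824]
orientation: [180.0, 0.0, -38.7]
force: [0.9, 0.6, -1.3]
opening: 0.048
gripper_force: 30.0
```

>>> move_arm:
  moves: [0, -3.4, -2.7, 0, 0, 0, 0, 0, -3.4, -2.7, 0, 0, 0, 0, 0, 0, 0, 0, 0, 0, 0.14, 0, 0, 0, 0, 0, 0, 0.14, 0, 0, 0, 0, 0, 0, 0.14, 0, 0, 0, 0, 0, 0, 0.14, 0, 0, 0, 0, 0, 0, 0.14, 0, 0, 0, 0, 0, 0, 0]

```text
clock: 5.1
tool_pos: [0.4152, 0.3538, 0.182]
orientation: [179.9, -0.0, -78.9]
force: [-1.3, 0.7, -2.1]
opening: 0.0479
gripper_force: 30.0
```

```bash
python3 go.py .4165 .355 .048
```

```text
tool shift cm [-0.1  -0.16 13.4 ] rpy [179.9  -0.  -78.9] pos [0.4152 0.3538 0.182 ] j [ 61.  11. -20.  -0. -59. -50.]
```

>>> move_arm:
  moves: [0, -0.1, -0.15, 4, 0, 0, 0, 0, 0, 0, 4, 0, 0, 0, 0, 0, 0, 3, 0, 0, 0, 0, 0, 0, 1.2, 0, 0, 0, 0, 0, 0, 0.6, 0, 0, 0, 0, 0, 0, 0.3, 0, 0, 0, 0, 0, 0, 0, 0, 0, 0, 0, 0, 0, 0, 0, 0, 0]

```text
clock: 5.9
tool_pos: [0.4174, 0.3562, 0.0528]
orientation: [-179.9, 0.1, -78.7]
force: [-0.4, -0.5, -0.6]
opening: 0.048
gripper_force: 30.0
```

```bash
python3 - <<'E'
from h import *
p,d=vision.snapshot("scene")
a=cv2.resize(p[130:230,160:290],(650,500)); cv2.imwrite("pics/g2.png",a[...,::-1])
E
python3 go.py .4165 .355 .047
```

```text
tool shift cm [0.1  0.1  0.58] rpy [-1.799e+02  1.000e-01 -7.870e+01] pos [0.4173 0.3562 0.0528] j [ 61.  20. -28.   0. -42. -50.]
```

View pics/g2.png

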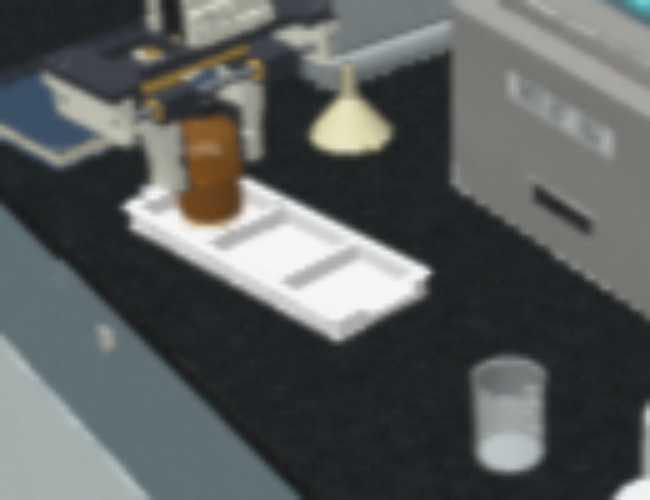

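The bottle (210,205) is inside the left pocket, a few mm above its floor. Lower the rest slowly.

>>> move_arm:
  moves: [0, 0, 0.1, 0.2, 0, 0, 0, 0, 0, 0, 0.15, 0, 0, 0, 0, 0, 0, 0.1, 0, 0, 0, 0, 0, 0, 0.1, 0, 0, 0, 0, 0, 0, 0, 0, 0, 0, 0, 0, 0, 0, 0, 0, 0]

```text
clock: 6.55
tool_pos: [0.4159, 0.3553, 0.0467]
orientation: [-180.0, -0.0, -78.7]
force: [-2.7, -1.7, 7.4]
opening: 0.0479
gripper_force: 30.0
```

Contact with the floor. Release, rise.

>>> move_arm:
  moves: [5.5, 0, 0, 0, 0, 0, 0, 7, 0, 0, 0, 0, 0, 0, 7, 0, 0, 0, 0, 0, 0, 7, 0, 0, -1, 0, 0, 0, 7, 0, 0, -4, 0, 0, 0, 7, 0, 0, -4, 0, 0, 0, 7, 0, 0, -4, 0, 0, 0, 7, 0, 0, -4, 0, 0, 0]

```text
clock: 7.35
tool_pos: [0.4158, 0.3549, 0.2186]
orientation: [-180.0, 0.0, -78.8]
force: [0.6, 0.4, 0.2]
opening: 0.0699
gripper_force: 0.0
```

```bash
python3 go.py .4909 -.0915 .215
```

```text
tool shift cm [45.25  1.33  0.34] rpy [-180.     0.   -78.8] pos [0.4158 0.3549 0.2186] j [ 61.   9. -17.   0. -64. -50.]
```

>>> move_arm:
  moves: [7, 0, 0, 0, 0, 0, -0.14, 7, 0, 0, 0, 0, 0, -0.14, 7, 0, 0, 0, 0, 0, -0.14, 7, 0, 0, 0, 0, 0, -0.14, 7, 0, 0, 0, 0, 0, -0.14, 7, 3.4, 3, 0, 0, 0, 0, 7, 3.4, 3, 0, 0, 0, 0, 7, 3.4, 3, 0, 0, 0, 0]

```text
clock: 8.15
tool_pos: [0.4392, 0.2199, 0.2167]
orientation: [-180.0, -0.0, -38.6]
force: [1.3, 0.0, -0.2]
opening: 0.07
gripper_force: 0.0
```

>>> move_arm:
  moves: [7, 3.4, 3, 0, 0, 0, 0, 7, 3.4, 3, 0, 0, 0, 0, 7, 3.4, 3, 0, 0, 0, 0, 7, 3.4, 3, 0, 0, 0, 0, 7, 3.4, 3, 0, 0, 0, 0, 7, 3.4, 3, 0, 0, 0, 0, 7, 3.2, 3, 0, 0, 0, 0, 7, 0, 0, 0, 0, 0, 0]

```text
clock: 8.95
tool_pos: [0.4923, -0.0943, 0.2165]
orientation: [180.0, -0.0, -38.9]
force: [-0.5, -0.0, 0.5]
opening: 0.0698
gripper_force: 0.0
```

```bash
python3 go.py .4909 -.0915 .035
```

```text
tool shift cm [-0.29 -0.14 18.15] rpy [180.   -0.  -38.9] pos [ 0.4923 -0.0943  0.2165] j [ 12.   5. -22.   0. -63.  39.]
```

>>> move_arm:
  moves: [7, -0.3, -0.15, 4, 0, 0, 0, 7, 0, 0, 4, 0, 0, 0, 7, 0, 0, 4, 0, 0, 0, 7, 0, 0, 4, 0, 0, 0, 7, 0, 0, 2.1, 0, 0, 0, 7, 0, 0, 0, 0, 0, 0, 7, 0, 0, 0, 0, 0, 0]

```text
clock: 9.65
tool_pos: [0.4915, -0.0869, 0.0358]
orientation: [180.0, -0.0, -38.6]
force: [0.2, -1.1, 0.1]
opening: 0.0699
gripper_force: 0.0
```

```bash
python3 go.py .4909 -.0915 .035
```

```text
tool shift cm [0.24 0.4  0.08] rpy [180.   -0.  -38.6] pos [ 0.4915 -0.0869  0.0358] j [ 13.  17. -35.   0. -38.  39.]
```

>>> move_arm:
  moves: [7, 0.2, 0.35, 0, 0, 0, 0, 7, 0, 0, 0, 0, 0, 0, 0, 0, 0, 0, 0, 0, 0, 0, 0, 0, 0, 0, 0, 0, 0, 0, 0, 0, 0, 0, 0, 0, 0, 0, 0, 0, 0, 0, 0, 0, 0, 0, 0, 0, 0]

```text
clock: 10.35
tool_pos: [0.4906, -0.091, 0.0353]
orientation: [-180.0, -0.0, -38.7]
force: [-0.4, 0.6, 3.7]
opening: 0.0441
gripper_force: 30.0
```

>>> move_arm:
  moves: [0, 0, 0, -2, 0, 0, 0, 0, 0, 0, -4, 0, 0, 0, 0, 0, 0, -5, 0, 0, 0, 0, 0, 0, -5, 0, 0, 0, 0, -3.5, -3.15, 0, 0, 0, 0, 0, -3.5, -3.15, 0, 0, 0, 0, 0, -3.5, -3.15, 0, 0, 0, 0, 0, -3.5, -3.15, 0, 0, 0, 0]

```text
clock: 11.15
tool_pos: [0.4589, 0.0962, 0.1951]
orientation: [-180.0, 0.0, -38.7]
force: [1.2, 1.4, -1.6]
opening: 0.0446
gripper_force: 30.0
```

>>> move_arm:
  moves: [0, -3.5, -3.15, 0, 0, 0, 0, 0, -3.5, -3.15, 0, 0, 0, 0, 0, -3.5, -3.15, 0, 0, 0, 0, 0, -3.5, -3.15, 0, 0, 0, 0, 0, 0, 0, 0, 0, 0, 0.14, 0, 0, 0, 0, 0, 0, 0.14, 0, 0, 0, 0, 0, 0, 0.14, 0, 0, 0, 0, 0, 0, 0.14]

```text
clock: 11.95
tool_pos: [0.4287, 0.2806, 0.1945]
orientation: [179.9, -0.0, -71.1]
force: [0.3, 0.5, -2.0]
opening: 0.0444
gripper_force: 30.0
```

>>> move_arm:
  moves: [0, 0, 0, 0, 0, 0, 0.14, 0, 0, 0, 0, 0, 0, 0, 0, 0, 0, 0, 0, 0, 0]

```text
clock: 12.25
tool_pos: [0.429, 0.2805, 0.1948]
orientation: [180.0, -0.0, -78.5]
force: [0.4, 0.9, -0.5]
opening: 0.0443
gripper_force: 30.0
```

```bash
python3 go.py .4312 .2804 .039
```

```text
tool shift cm [ 0.05 -0.22 15.58] rpy [180.   -0.  -78.5] pos [0.429  0.2805 0.1948] j [ 55.   7. -23.  -0. -60. -44.]
```

>>> move_arm:
  moves: [0, 0, -0.2, 4, 0, 0, 0, 0, 0, 0, 4, 0, 0, 0, 0, 0, 0, 4, 0, 0, 0, 0, 0, 0, 2, 0, 0, 0, 0, 0, 0, 0.7, 0, 0, 0, 0, 0, 0, 0, 0, 0, 0, 0, 0, 0, 0, 0, 0, 0]

```text
clock: 12.95
tool_pos: [0.4318, 0.2817, 0.0491]
orientation: [-179.9, 0.0, -78.7]
force: [0.9, -0.1, -0.6]
opening: 0.0442
gripper_force: 30.0
```

```bash
python3 go.py .4312 .2804 .039
```

```text
tool shift cm [0.12 0.08 1.01] rpy [-179.9    0.   -78.7] pos [0.4318 0.2817 0.0491] j [ 55.  17. -33.   0. -40. -44.]
```

>>> move_arm:
  moves: [0, 0.1, 0.1, 0.3, 0, 0, 0, 0, 0, 0, 0.25, 0, 0, 0, 0, 0, 0, 0.2, 0, 0, 0, 0, 0, 0, 0.15, 0, 0, 0, 0, 0, 0, 0.1, 0, 0, 0, 0, 0, 0, 0, 0, 0, 0, 0, 0, 0, 0, 0, 0, 0]

```text
clock: 13.65
tool_pos: [0.4305, 0.28, 0.0393]
orientation: [-180.0, 0.0, -78.7]
force: [-5.3, -2.1, 13.0]
opening: 0.044
gripper_force: 30.0
```

>>> move_arm:
  moves: [5, 0, 0, -0.05, 0, 0, 0, 6.5, 0, 0, 0, 0, 0, 0, 6.5, 0, 0, 0, 0, 0, 0, 6.5, 0, 0, -1, 0, 0, 0, 6.5, 0, 0, -4, 0, 0, 0, 6.5, 0, 0, -4.5, 0, 0, 0, 6.5, 0, 0, -4.5, 0, 0, 0, 6.5, 0, 0, -4.5, 0, 0, 0]

```text
clock: 14.45
tool_pos: [0.4301, 0.2794, 0.2262]
orientation: [-180.0, 0.0, -78.8]
force: [0.9, 0.9, -0.4]
opening: 0.0653
gripper_force: 0.0
```

```bash
python3 - <<'E'
from h import *
p,d=vision.snapshot("scene")
a=cv2.resize(p[110:290,160:400],(800,600)); cv2.imwrite("pics/g3.png",a[...,::-1])
E
python3 go.py .361 -.3275 .22
```

```text
tool shift cm [58.32 19.03  0.93] rpy [-179.4    0.3  -78.7] pos [0.4331 0.2816 0.2343] j [ 55.   5. -20.   0. -65. -44.]
```

View pics/g3.png

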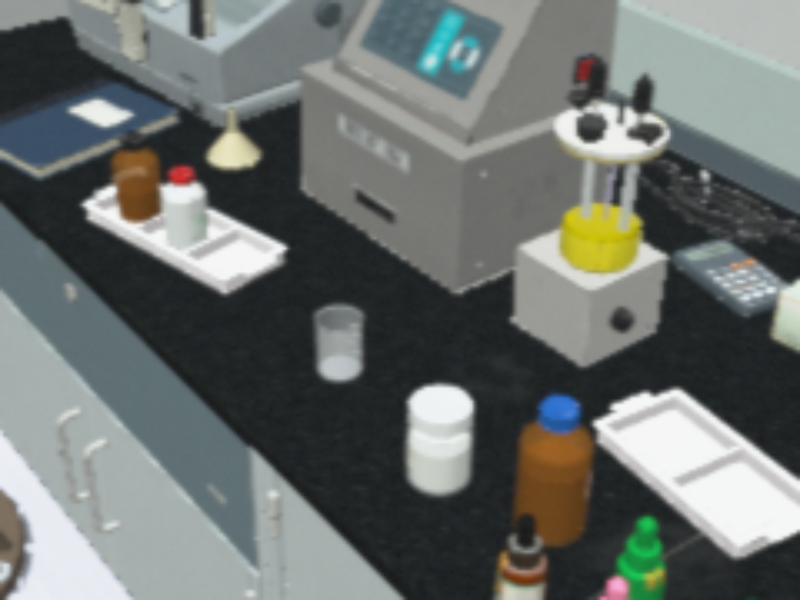

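The picture shows the small amber at (137,185) and the white bottle at (185,210) upright in their pockets, beaker and jar undisturbed. On to the dropper.

>>> move_arm:
  moves: [6, 0, 0, 0, 0, 0, 0.14, 6, 4.7, -0.25, 0, 0, 0, 0, 6, 4.7, -0.25, 0, 0, 0, 0, 6, 4.7, -0.25, 0, 0, 0, 0, 6, 4.7, -0.25, 0, 0, 0, 0, 6, 4.7, -0.25, 0, 0, 0, 0, 6, 4.7, -0.25, 0, 0, 0, 0, 6, 4.6, 1.65, 0, 0, 0, 0]

```text
clock: 15.3
tool_pos: [0.4481, -0.0495, 0.2242]
orientation: [-179.9, -0.0, -86.8]
force: [0.1, -0.0, -0.1]
opening: 0.0599
gripper_force: 0.0
```

>>> move_arm:
  moves: [6, 4.6, 1.65, 0, 0, 0, 0, 6, 4.6, 1.65, 0, 0, 0, 0, 6, 4.6, 1.65, 0, 0, 0, 0, 6, 4.6, 1.65, 0, 0, 0, 0, 6, 4.6, 1.65, 0, 0, 0, 0, 6, 4.6, 1.65, 0, 0, 0, 0, 6, 0, 0, 0, 0, 0, 0, 6, 0, 0, 0, 0, 0, 0]

```text
clock: 16.1
tool_pos: [0.3628, -0.3299, 0.2236]
orientation: [180.0, 0.0, -87.0]
force: [0.1, 0.1, -0.3]
opening: 0.0603
gripper_force: 0.0
```

```bash
python3 go.py .361 -.3273 .15
```

```text
tool shift cm [-0.27  0.16  7.36] rpy [180.   0. -87.] pos [ 0.3628 -0.3299  0.2236] j [-19.   3. -23.  -0. -64.  22.]
```

>>> move_arm:
  moves: [6, -0.3, 0.15, 4, 0, 0, 0, 6, 0, 0, 3.3, 0, 0, 0, 6, 0, 0, 0, 0, 0, 0, 6, 0, 0, 0, 0, 0, 0, 6, 0, 0, 0, 0, 0, 0]

```text
clock: 16.6
tool_pos: [0.3637, -0.326, 0.1526]
orientation: [-179.9, -0.1, -86.7]
force: [0.2, 0.1, -0.8]
opening: 0.06
gripper_force: 0.0
```

```bash
python3 go.py .361 -.3273 .049
```

```text
tool shift cm [ 0.1   0.3  10.36] rpy [-1.799e+02 -1.000e-01 -8.670e+01] pos [ 0.3637 -0.326   0.1526] j [-19.   7. -29.   0. -54.  22.]
```

>>> move_arm:
  moves: [6, 0.1, 0.25, 2, 0, 0, 0, 6, 0, 0, 3, 0, 0, 0, 6, 0, 0, 3, 0, 0, 0, 6, 0, 0, 1.6, 0, 0, 0, 6, 0, 0, 0.4, 0, 0, 0, 6, 0, 0, 0, 0, 0, 0, 6, 0, 0, 0, 0, 0, 0]

```text
clock: 17.3
tool_pos: [0.361, -0.3275, 0.0521]
orientation: [-179.9, -0.1, -86.8]
force: [0.4, -0.5, 0.1]
opening: 0.06
gripper_force: 0.0
```

```bash
python3 - <<'E'
from h import *
p,d=vision.snapshot("scene")
a=cv2.resize(p[190:340,250:430],(720,600)); cv2.imwrite("pics/g4.png",a[...,::-1])
E
python3 go.py .361 -.3273 .049
```

```text
tool shift cm [-0.02 -0.01  0.31] rpy [-1.799e+02 -1.000e-01 -8.680e+01] pos [ 0.3609 -0.3275  0.0521] j [-19.  15. -36.   0. -39.  22.]
```

View pics/g4.png

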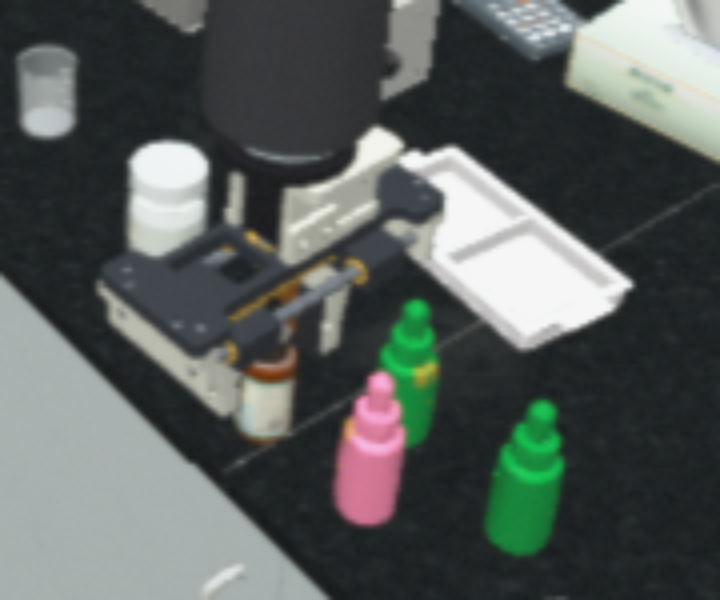

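The fingers straddle the dropper (268,400), and the gripper is clear of the pink and green ones.

>>> move_arm:
  moves: [6, 0, 0, 0.25, 0, 0, 0, 0, 0, 0, 0, 0, 0, 0, 0, 0, 0, 0, 0, 0, 0, 0, 0, 0, 0, 0, 0, 0, 0, 0, 0, 0, 0, 0, 0, 0, 0, 0, 0, 0, 0, 0, 0, 0, 0, 0, 0, 0, 0]

```text
clock: 18.05
tool_pos: [0.3598, -0.3271, 0.0481]
orientation: [-180.0, -0.0, -86.8]
force: [0.3, 0.6, -0.4]
opening: 0.0316
gripper_force: 29.9
```

>>> move_arm:
  moves: [0, 0, 0, -1, 0, 0, 0, 0, 0, 0, -3, 0, 0, 0, 0, 0, 0, -4, 0, 0, 0, 0, 0, 0, -4.5, 0, 0, 0, 0, 0, 0, -4.5, 0, 0, 0, 0, 0, 0, 0, 0, 0, 0, 0, 0, 0, 0, 0, 0, 0]

```text
clock: 18.75
tool_pos: [0.36, -0.327, 0.2195]
orientation: [-179.8, -0.0, -86.8]
force: [0.2, -0.7, -0.5]
opening: 0.0315
gripper_force: 29.9
```

```bash
python3 - <<'E'
from h import *
p,d=vision.snapshot("scene")
a=cv2.resize(p[140:320,240:440],(660,594)); cv2.imwrite("pics/g5.png",a[...,::-1])
E
python3 go.py .46 0 .218
```

```text
tool shift cm [-3.206e+01 -1.188e+01  3.000e-02] rpy [-180.     0.   -86.8] pos [ 0.3592 -0.3267  0.2181] j [-19.   3. -24.  -0. -63.  22.]
```

View pics/g5.png

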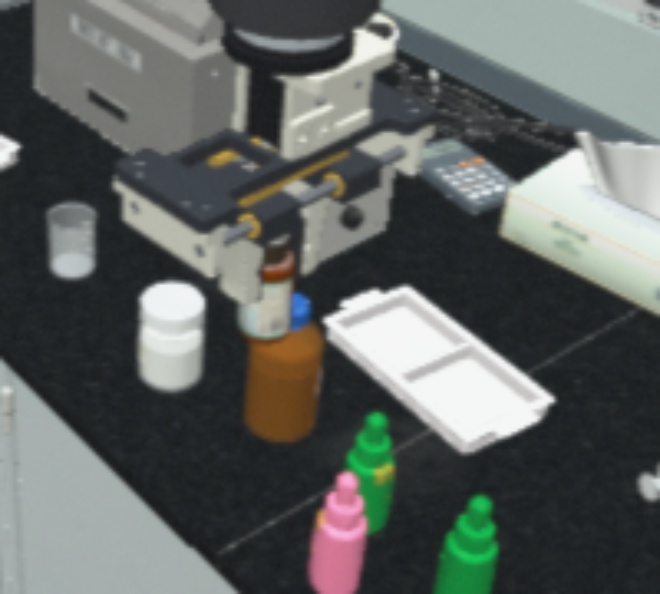

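The dropper (268,310) looks tilted in the grip, bottom to the left. I'll measure the tilt.

```bash
cat > tilt.py <<'E'
from h import *
import sys
from scipy.optimize import least_squares
x,y=map(float,sys.argv[1:3]); zl,zh=map(float,sys.argv[3:5])
for n in("scene","top"):
    p,d=vision.snapshot(n); P=cloud(n,d); hs=cv2.cvtColor(p,cv2.COLOR_RGB2HSV)
    s=(np.hypot(P[...,0]-x,P[...,1]-y)<.035)&(P[...,2]>zl)&(P[...,2]<zh)
    Q=P[s]; print(n,len(Q),Q.min(0).round(3) if len(Q) else "",Q.max(0).round(3) if len(Q) else "")
    if len(Q)<20: continue
    f=lambda q:np.linalg.norm(np.cross(Q-[q[0],q[1],(zl+zh)/2],np.array([q[2],q[3],1])/np.linalg.norm([q[2],q[3],1])),axis=1)-.017
    r=least_squares(f,[x,y,0,0],loss="soft_l1",f_scale=.002).x; print("axis xy, slope dx/dz dy/dz",r.round(3))
E
python3 tilt.py .36 -.327 .14 .205
```

```text
scene 183 [ 0.342 -0.346  0.17 ] [ 0.373 -0.317  0.205]
axis xy, slope dx/dz dy/dz [ 0.361 -0.326 -0.056 -0.035]
top 30 [ 0.345 -0.317  0.175] [ 0.372 -0.309  0.205]
axis xy, slope dx/dz dy/dz [ 0.361 -0.326 -0.073 -0.   ]
```

Tilt is only about 4°, harmless for setting down. Carry on.

>>> move_arm:
  moves: [0, -4.6, -1.7, 0, 0, 0, 0, 0, -4.6, -1.7, 0, 0, 0, 0, 0, -4.6, -1.7, 0, 0, 0, 0, 0, -4.6, -1.7, 0, 0, 0, 0, 0, -4.6, -1.7, 0, 0, 0, 0, 0, -4.6, -1.7, 0, 0, 0, 0, 0, -4.6, -1.7, 0, 0, 0, 0, 0, -4.25, 0.1, 0, 0, 0, 0]

```text
clock: 19.7
tool_pos: [0.4577, 0.0457, 0.2167]
orientation: [179.9, -0.1, -86.8]
force: [-0.3, -0.3, -0.4]
opening: 0.0316
gripper_force: 29.9
```

>>> move_arm:
  moves: [0, -4.25, 0.1, 0, 0, 0, 0, 0, -4.25, 0.1, 0, 0, 0, 0, 0, -4.25, 0.1, 0, 0, 0, 0, 0, -4.25, 0, 0, 0, 0, 0, 0, 0, 0, 0, 0, 0, -0.14, 0, 0, 0, 0, 0, 0, 0, 0, 0, 0, 0, 0, 0, 0]

```text
clock: 20.4
tool_pos: [0.4441, 0.2124, 0.2169]
orientation: [179.9, -0.1, -79.0]
force: [-0.3, 0.6, -1.0]
opening: 0.0317
gripper_force: 29.9
```

```bash
python3 go.py .4446 .2117 .053; python3 tilt.py .4446 .2117 .14 .205
```

```text
tool shift cm [ 0.05 -0.07 16.39] rpy [ 1.799e+02 -1.000e-01 -7.900e+01] pos [0.4441 0.2124 0.2169] j [ 48.   4. -23.  -0. -63. -37.]
scene 109 [0.427 0.192 0.169] [0.458 0.221 0.205]
axis xy, slope dx/dz dy/dz [ 0.445  0.213 -0.059 -0.076]
top 1 [0.45  0.194 0.179] [0.45  0.194 0.179]
```

>>> move_arm:
  moves: [0, 0, 0, 4, 0, 0, 0, 0, 0, 0, 4, 0, 0, 0, 0, 0, 0, 4, 0, 0, 0, 0, 0, 0, 2.5, 0, 0, 0, 0, 0, 0, 0.8, 0, 0, 0, 0, 0, 0, 0, 0, 0, 0, 0, 0, 0, 0, 0, 0, 0]

```text
clock: 21.2
tool_pos: [0.4455, 0.2134, 0.0663]
orientation: [-179.9, 0.0, -78.8]
force: [-0.2, -0.1, 0.1]
opening: 0.0313
gripper_force: 29.9
```

```bash
python3 go.py .4446 .2117 .053
python3 - <<'E'
from h import *
p,d=vision.snapshot("scene")
a=cv2.resize(p[140:240,170:300],(650,500),interpolation=2); cv2.imwrite("pics/g6.png",a[...,::-1])
E
```

```text
tool shift cm [0.15 0.12 1.33] rpy [-179.9    0.   -78.8] pos [0.4455 0.2134 0.0663] j [ 48.  14. -34.   0. -42. -37.]
```

View pics/g6.png

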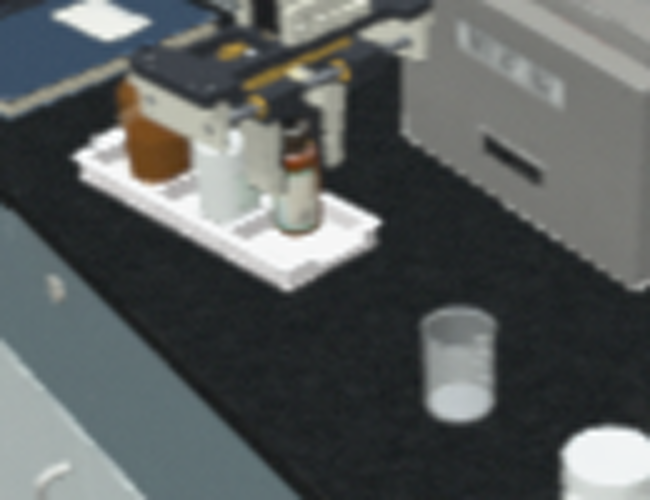

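The dropper (300,190) hangs nearly upright over the right pocket. Lower slowly.

>>> move_arm:
  moves: [0, 0.1, 0.1, 0.4, 0, 0, 0, 0, 0, 0, 0.3, 0, 0, 0, 0, 0, 0, 0.2, 0, 0, 0, 0, 0, 0, 0.1, 0, 0, 0, 0, 0, 0, 0.1, 0, 0, 0, 0, 0, 0, 0, 0, 0, 0]

```text
clock: 21.85
tool_pos: [0.4438, 0.2118, 0.0539]
orientation: [180.0, -0.0, -78.8]
force: [-0.4, -0.5, -0.7]
opening: 0.0316
gripper_force: 29.9
```

>>> move_arm:
  moves: [0, 0, 0, 0.1, 0, 0, 0, 0, 0, 0, 0.1, 0, 0, 0, 0, 0, 0, 0, 0, 0, 0]

```text
clock: 22.15
tool_pos: [0.4439, 0.2119, 0.0521]
orientation: [-180.0, -0.0, -78.8]
force: [0.2, 0.1, 1.2]
opening: 0.0313
gripper_force: 29.9
```

>>> move_arm:
  moves: [0, 0, 0, 0.1, 0, 0, 0, 0, 0, 0, 0, 0, 0, 0]

```text
clock: 22.35
tool_pos: [0.4442, 0.2121, 0.0519]
orientation: [-180.0, 0.0, -78.7]
force: [-2.9, -0.3, 10.0]
opening: 0.0319
gripper_force: 29.9
```

>>> move_arm:
  moves: [3.4, 0, 0, 0, 0, 0, 0, 3.8, 0, 0, 0, 0, 0, 0, 6, 0, 0, 0, 0, 0, 0, 6, 0, 0, 0, 0, 0, 0, 6, 0, 0, -2, 0, 0, 0, 6, 0, 0, -4.5, 0, 0, 0, 6, 0, 0, -4.5, 0, 0, 0, 6, 0, 0, -4.5, 0, 0, 0]

```text
clock: 23.15
tool_pos: [0.4434, 0.2115, 0.2076]
orientation: [180.0, -0.0, -78.8]
force: [1.2, 0.8, -0.2]
opening: 0.06
gripper_force: 0.0
```

```bash
python3 tilt.py .444 .212 .022 .06; python3 go.py .413 -.1687 .21
```

```text
scene 104 [0.426 0.191 0.023] [0.457 0.221 0.06 ]
axis xy, slope dx/dz dy/dz [ 0.445  0.212 -0.006  0.012]
top 23 [0.433 0.181 0.022] [0.46  0.209 0.059]
axis xy, slope dx/dz dy/dz [ 0.448  0.209 -0.443  0.424]
tool shift cm [ 3.686e+01  1.078e+01 -3.000e-02] rpy [-179.5    0.3  -78.7] pos [0.4465 0.2139 0.2124] j [ 48.   4. -24.   0. -62. -37.]
```

Dropper stands upright. Now the jar.

>>> move_arm:
  moves: [7.5, 0, 0, 0, 0, 0, 0.145, 7.5, 0, 0, 0, 0, 0, 0.145, 7.5, 4.78, 0, 0, 0, 0, 0, 7.5, 4.78, 0, 0, 0, 0, 0, 7.5, 4.78, 0, 0, 0, 0, 0, 7.5, 4.78, 0, 0, 0, 0, 0, 7.5, 4.78, 0, 0, 0, 0, 0, 7.5, 4.78, 0, 0, 0, 0, 0]

```text
clock: 24.05
tool_pos: [0.4162, -0.0753, 0.2062]
orientation: [-180.0, 0.0, -95.3]
force: [0.7, 0.5, 0.9]
opening: 0.0748
gripper_force: 0.0
```

>>> move_arm:
  moves: [7.5, 4.78, 0, 0, 0, 0, 0, 7.5, 4.6, 0, 0, 0, 0, 0, 7.5, 0, 0, 4, 0, 0, 0, 7.5, 0, 0, 4, 0, 0, 0, 7.5, 0, 0, 0, 0, 0, 0, 7.5, 0, 0, 0, 0, 0, 0]

```text
clock: 24.65
tool_pos: [0.408, -0.1672, 0.1265]
orientation: [179.9, -0.0, -95.4]
force: [0.2, -0.7, 0.6]
opening: 0.075
gripper_force: 0.0
```

```bash
python3 go.py .413 -.1687 .036
```

```text
tool shift cm [ 0.09 -0.52  9.04] rpy [179.9  -0.  -95.4] pos [ 0.408  -0.1672  0.1265] j [  4.   4. -36.   0. -49.  -9.]
```

>>> move_arm:
  moves: [7.5, 0.1, -0.5, 1.5, 0, 0, 0, 7.5, 0, 0, 3, 0, 0, 0, 7.5, 0, 0, 3, 0, 0, 0, 7.5, 0, 0, 1.5, 0, 0, 0, 7.5, 0, 0, 0.3, 0, 0, 0, 7.5, 0, 0, 0, 0, 0, 0, 7.5, 0, 0, 0, 0, 0, 0]

```text
clock: 25.35
tool_pos: [0.4146, -0.1683, 0.0347]
orientation: [-179.8, 0.0, -95.3]
force: [-1.2, -0.7, 0.0]
opening: 0.0749
gripper_force: 0.0
```

```bash
python3 go.py .413 -.1687 .034
```

```text
tool shift cm [0.05 0.15 0.07] rpy [-179.8    0.   -95.3] pos [ 0.4146 -0.1683  0.0347] j [  3.  13. -42.   0. -35.  -9.]
```

>>> move_arm:
  moves: [7.5, 0, 0.1, 0, 0, 0, 0, 0, 0, 0, 0, 0, 0, 0, 0, 0, 0, 0, 0, 0, 0, 0, 0, 0, 0, 0, 0, 0, 0, 0, 0, 0, 0, 0, 0, 0, 0, 0, 0, 0, 0, 0, 0, 0, 0, 0, 0, 0, 0]

```text
clock: 26.05
tool_pos: [0.4123, -0.1685, 0.0332]
orientation: [-180.0, -0.0, -95.4]
force: [-0.7, 0.4, 4.0]
opening: 0.0518
gripper_force: 30.0
```

>>> move_arm:
  moves: [0, 0, 0, -2, 0, 0, 0, 0, 0, 0, -4.5, 0, 0, 0, 0, 0, 0, -4.5, 0, 0, 0, 0, 0, 0, -4.5, 0, 0, 0, 0, 3.6, 0, 0, 0, 0, 0, 0, 3.6, -3, 0, 0, 0, 0, 0, 0, -4.5, 0, 0, 0, 0, 0, 0, -4.5, 0, 0, 0, 0]

```text
clock: 26.85
tool_pos: [0.5251, -0.2527, 0.1877]
orientation: [180.0, 0.0, -95.5]
force: [-0.1, 0.1, -0.9]
opening: 0.0519
gripper_force: 30.0
```

>>> move_arm:
  moves: [0, 0, -4.5, 0, 0, 0, 0, 0, 0, -1.9, 0, 0, 0, 0, 0, 0, 0, 2, 0, 0, 0, 0, 0, 0, 3, 0, 0, 0, 0, 0, 0, 2, 0, 0, 0, 0, 0, 0, 0, 0, 0, 0, 0, 0, 0, 0, 0, 0, 0]

```text
clock: 27.55
tool_pos: [0.5882, -0.2575, 0.1178]
orientation: [179.9, -0.0, -95.4]
force: [0.1, -0.8, -0.6]
opening: 0.0521
gripper_force: 30.0
```

```bash
python3 go.py .5889 -.2572 .0375
```

```text
tool shift cm [-0.04 -0.08  8.03] rpy [179.9  -0.  -95.4] pos [ 0.5882 -0.2575  0.1178] j [ -6.  23. -12.   0. -55.   1.]
```

>>> move_arm:
  moves: [0, 0, 0, 2, 0, 0, 0, 0, 0, 0, 3, 0, 0, 0, 0, 0, 0, 1.5, 0, 0, 0, 0, 0, 0, 0.5, 0, 0, 0, 0, 0, 0, 0, 0, 0, 0, 0, 0, 0, 0, 0, 0, 0]

```text
clock: 28.15
tool_pos: [0.5896, -0.2576, 0.0497]
orientation: [-179.9, -0.0, -95.4]
force: [-0.2, 0.2, -1.5]
opening: 0.0518
gripper_force: 30.0
```

```bash
python3 go.py .5889 -.2572 .0375;  python3 - <<'E'
from h import *
p,d=vision.snapshot("scene")
a=cv2.resize(p[180:300,290:430],(700,600),interpolation=2); cv2.imwrite("pics/g7.png",a[...,::-1])
E
```

```text
tool shift cm [-0.04  0.07  1.22] rpy [-179.9   -0.   -95.4] pos [ 0.5896 -0.2576  0.0497] j [ -6.  27. -16.   0. -47.   1.]
```

View pics/g7.png

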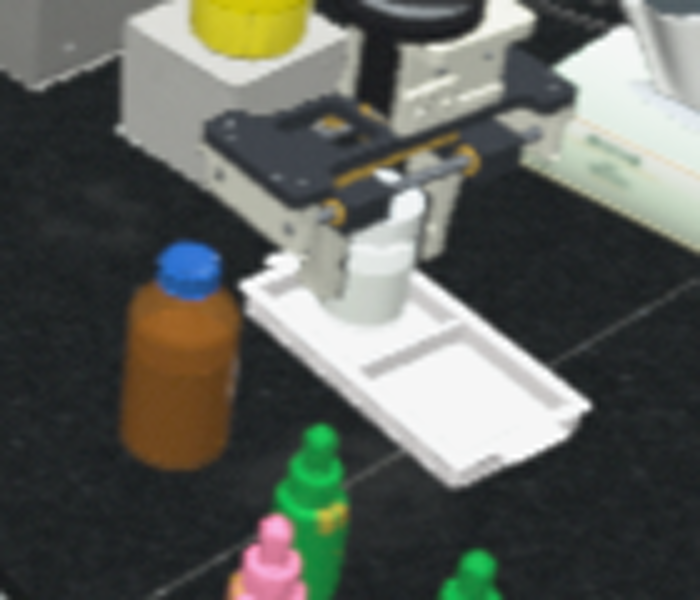

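The jar (375,285) hangs upright over the left pocket of the two-tray. Lower.

>>> move_arm:
  moves: [0, 0, 0, 0.4, 0, 0, 0, 0, 0, 0, 0.3, 0, 0, 0, 0, 0, 0, 0.2, 0, 0, 0, 0, 0, 0, 0.1, 0, 0, 0, 0, 0, 0, 0.1, 0, 0, 0, 0, 0, 0, 0, 0, 0, 0]

```text
clock: 28.8
tool_pos: [0.5883, -0.2574, 0.0373]
orientation: [180.0, -0.0, -95.4]
force: [-1.7, 0.7, 2.6]
opening: 0.0517
gripper_force: 30.0
```

>>> move_arm:
  moves: [0, 0, 0, 0.05, 0, 0, 0, 0, 0, 0, 0, 0, 0, 0]

```text
clock: 29.0
tool_pos: [0.5884, -0.2574, 0.0373]
orientation: [-180.0, -0.0, -95.4]
force: [-2.6, 1.3, 6.5]
opening: 0.0517
gripper_force: 30.0
```

>>> move_arm:
  moves: [5.8, 0, 0, 0, 0, 0, 0, 7.5, 0, 0, 0, 0, 0, 0, 7.5, 0, 0, 0, 0, 0, 0, 7.5, 0, 0, -1, 0, 0, 0, 7.5, 0, 0, -4, 0, 0, 0, 7.5, 0, 0, -4.5, 0, 0, 0, 7.5, 0, 0, -4.5, 0, 0, 0, 8, 0, 0, -4.5, 0, 0, 0]

```text
clock: 29.8
tool_pos: [0.5881, -0.2574, 0.2243]
orientation: [-180.0, -0.0, -95.4]
force: [2.8, -0.4, 0.1]
opening: 0.0785
gripper_force: 0.0
```

```bash
python3 go.py .4472 -.2647 .22
```

```text
tool shift cm [ 2.04 13.96  0.42] rpy [-180.    -0.   -95.4] pos [ 0.5881 -0.2574  0.2243] j [ -6.  18.  -5.   0. -67.   1.]
```

>>> move_arm:
  moves: [8, 0.5, 3.5, 0, 0, 0, 0, 8, 0.5, 3.5, 0, 0, 0, 0, 8, 0.5, 3.5, 0, 0, 0, 0, 8, 0.5, 3.45, 0, 0, 0, 0, 8, 0, 0, 3, 0, 0, 0, 8, 0, 0, 0, 0, 0, 0, 8, 0, 0, 0, 0, 0, 0]

```text
clock: 30.5
tool_pos: [0.4479, -0.2644, 0.1923]
orientation: [180.0, -0.0, -95.4]
force: [0.1, 0.6, 1.3]
opening: 0.08
gripper_force: 0.0
```

```bash
python3 go.py .4472 -.2647 .063
```

```text
tool shift cm [ 0.03  0.06 12.93] rpy [180.   -0.  -95.4] pos [ 0.4479 -0.2644  0.1923] j [ -9.   8. -22.   0. -60.   4.]
```

>>> move_arm:
  moves: [8, 0, 0, 3, 0, 0, 0, 8, 0, 0, 4, 0, 0, 0, 8, 0, 0, 3.5, 0, 0, 0, 8, 0, 0, 1.6, 0, 0, 0, 8, 0, 0, 0.4, 0, 0, 0, 8, 0, 0, 0, 0, 0, 0, 8, 0, 0, 0, 0, 0, 0]

```text
clock: 31.2
tool_pos: [0.4492, -0.2645, 0.068]
orientation: [-179.9, -0.0, -95.4]
force: [-0.6, -0.5, -0.3]
opening: 0.08
gripper_force: 0.0
```

```bash
python3 go.py .4472 -.2647 .063
```

```text
tool shift cm [0.04 0.19 0.5 ] rpy [-179.9   -0.   -95.4] pos [ 0.4492 -0.2645  0.068 ] j [ -9.  16. -31.   0. -43.   4.]
```

>>> move_arm:
  moves: [8, 0, 0.1, 0.25, 0, 0, 0, 8, 0, 0, 0, 0, 0, 0, 0, 0, 0, 0, 0, 0, 0, 0, 0, 0, 0, 0, 0, 0, 0, 0, 0, 0, 0, 0, 0, 0, 0, 0, 0, 0, 0, 0, 0, 0, 0, 0, 0, 0, 0]

```text
clock: 31.9
tool_pos: [0.4468, -0.2641, 0.0642]
orientation: [-180.0, -0.0, -95.4]
force: [0.4, -1.0, 0.3]
opening: 0.0553
gripper_force: 30.0
```

>>> move_arm:
  moves: [0, 0, 0, -1, 0, 0, 0, 0, 0, 0, -2.5, 0, 0, 0, 0, 0, 0, -3.5, 0, 0, 0, 0, 0, 0, -3.5, 0, 0, 0, 0, 0, 0, -2.5, 0, 0, 0, 0, 0, 0, -1, 0, 0, 0, 0, 0, 0, 0, 0, 0, 0]

```text
clock: 32.6
tool_pos: [0.4472, -0.2642, 0.2055]
orientation: [-179.8, -0.0, -95.4]
force: [-0.0, -0.8, -2.9]
opening: 0.0554
gripper_force: 30.0
```

>>> move_arm:
  moves: [0, 0.6, -1.5, 0, 0, 0, 0, 0, 1.2, -2.8, 0, 0, 0, 0, 0, 1.3, -2.8, 0, 0, 0, 0, 0, 1.3, -2.8, 0, 0, 0, 0, 0, 1.2, -2.8, 0, 0, 0, 0, 0, 0.6, -1.4, 0, 0, 0, 0, 0, 0, 0, 0, 0, 0, 0, 0, 0, 0, 0, 0, 0, 0]

```text
clock: 33.4
tool_pos: [0.5802, -0.3387, 0.2014]
orientation: [179.8, 0.1, -95.4]
force: [0.3, 0.5, -2.6]
opening: 0.0551
gripper_force: 30.0
```

```bash
python3 go.py .5811 -.3388 .068;  python3 - <<'E'
from h import *
p,d=vision.snapshot("scene")
a=cv2.resize(p[160:310,290:450],(640,600),interpolation=2); cv2.imwrite("pics/g8.png",a[...,::-1])
E
```

```text
tool shift cm [ 0.02 -0.14 13.34] rpy [ 1.798e+02  1.000e-01 -9.540e+01] pos [ 0.5802 -0.3387  0.2014] j [-14.  22.  -2.  -0. -66.   8.]
```

View pics/g8.png

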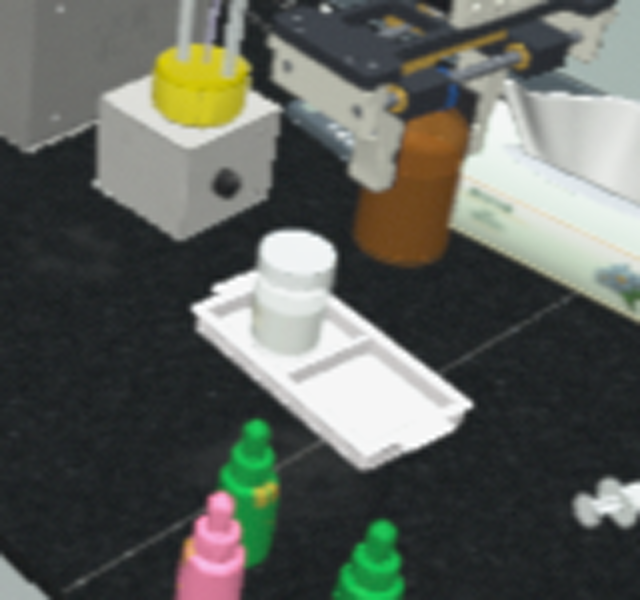

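The jar (290,295) stands in its pocket, and the large bottle (405,190) is held and maybe slightly tilted. Measure it.

```bash
sed -i 's/<.035)/<.045)/; s/axis=1)-.017/axis=1)-.028/' tilt.py; python3 tilt.py .5811 -.3388 .135 .19
```

```text
scene 407 [ 0.55  -0.368  0.137] [ 0.595 -0.318  0.19 ]
axis xy, slope dx/dz dy/dz [ 0.58  -0.339 -0.006 -0.009]
top 58 [ 0.557 -0.323  0.141] [ 0.598 -0.31   0.186]
axis xy, slope dx/dz dy/dz [ 0.58  -0.339 -0.041 -0.008]
```

Upright. Lower.

>>> move_arm:
  moves: [0, 0, -0.1, 2, 0, 0, 0, 0, 0, 0, 3.5, 0, 0, 0, 0, 0, 0, 3.5, 0, 0, 0, 0, 0, 0, 2, 0, 0, 0, 0, 0, 0, 0.8, 0, 0, 0, 0, 0, 0, 0, 0, 0, 0, 0, 0, 0, 0, 0, 0, 0]

```text
clock: 34.25
tool_pos: [0.5829, -0.3394, 0.0876]
orientation: [-179.9, -0.0, -95.4]
force: [0.2, -0.2, -1.3]
opening: 0.0552
gripper_force: 30.0
```

```bash
python3 go.py .5811 -.3388 .068
```

```text
tool shift cm [-0.05  0.19  1.96] rpy [-179.9   -0.   -95.4] pos [ 0.5829 -0.3394  0.0876] j [-14.  27. -10.   0. -53.   8.]
```

>>> move_arm:
  moves: [0, 0, 0.15, 0.6, 0, 0, 0, 0, 0, 0, 0.5, 0, 0, 0, 0, 0, 0, 0.3, 0, 0, 0, 0, 0, 0, 0.2, 0, 0, 0, 0, 0, 0, 0.1, 0, 0, 0, 0, 0, 0, 0, 0, 0, 0, 0, 0, 0, 0, 0, 0, 0]

```text
clock: 34.95
tool_pos: [0.5808, -0.3391, 0.0691]
orientation: [-180.0, -0.0, -95.4]
force: [-0.5, 0.0, -2.4]
opening: 0.0553
gripper_force: 30.0
```

>>> move_arm:
  moves: [0, 0, 0, 0.1, 0, 0, 0, 0, 0, 0, 0.05, 0, 0, 0, 0, 0, 0, 0, 0, 0, 0]

```text
clock: 35.25
tool_pos: [0.581, -0.3392, 0.0682]
orientation: [-180.0, -0.0, -95.4]
force: [-0.6, 0.6, 2.8]
opening: 0.0552
gripper_force: 30.0
```

>>> move_arm:
  moves: [0, 0, 0, 0.05, 0, 0, 0, 0, 0, 0, 0, 0, 0, 0, 6, 0, 0, 0, 0, 0, 0, 8, 0, 0, 0, 0, 0, 0, 8, 0, 0, 0, 0, 0, 0, 8, 0, 0, -1.5, 0, 0, 0, 8, 0, 0, -4, 0, 0, 0, 8, 0, 0, -4.5, 0, 0, 0]

```text
clock: 36.05
tool_pos: [0.5799, -0.3388, 0.1677]
orientation: [179.8, 0.0, -95.4]
force: [0.9, 0.2, 0.6]
opening: 0.0798
gripper_force: 0.0
```

>>> move_arm:
  moves: [8, 0, 0, -4.5, 0, 0, 0, 8, 0, 0, -3, 0, 0, 0, 8, 0, 4, 0, 0, 0, 0, 8, 0, 4, 0, 0, 0, 0, 8, -3, 3, 0, 0, 0, 0, 8, 0, 0, 0, 0, 0, 0, 8, 0, 0, 0, 0, 0, 0]

```text
clock: 36.75
tool_pos: [0.4738, -0.2986, 0.244]
orientation: [-179.8, -0.0, -95.3]
force: [0.9, -0.1, 0.3]
opening: 0.08
gripper_force: 0.0
```

```bash
python3 tilt.py .581 -.339 .022 .065
python3 - <<'E'
from h import *
p,d=vision.snapshot("scene")
a=cv2.resize(p[110:335,150:450],(800,600),interpolation=2); cv2.imwrite("pics/g9.png",a[...,::-1])
E
```

```text
scene 294 [ 0.55  -0.368  0.022] [ 0.595 -0.319  0.065]
axis xy, slope dx/dz dy/dz [ 0.581 -0.339 -0.    -0.016]
top 13 [ 0.538 -0.333  0.023] [ 0.563 -0.319  0.044]
```

View pics/g9.png

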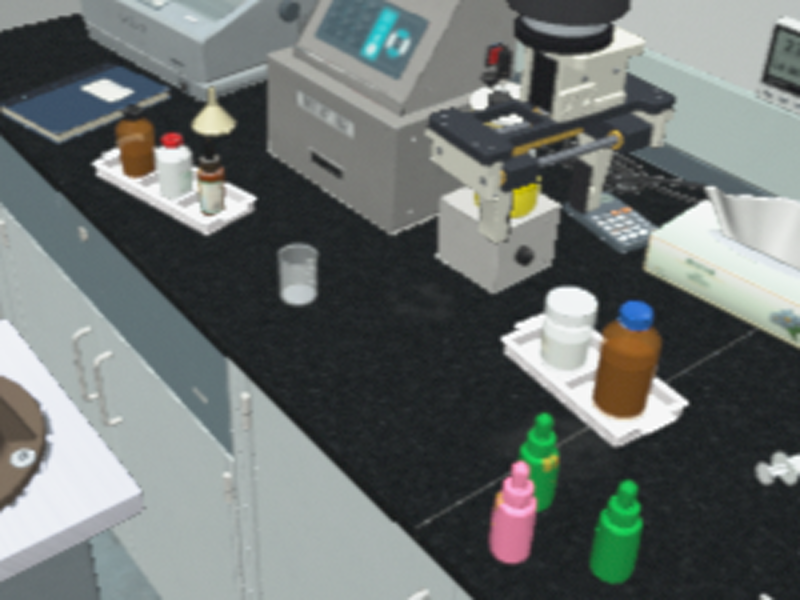

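All five stand upright in their pockets: small amber (135,145), white (173,165), dropper (211,185), jar (568,330) and large amber (627,365). The beaker (298,275), the funnel and the look-alikes have not been moved.

```bash
python3 -c "
from plant import ctrl; print(ctrl.close_job())"
```

```text
the job is handed in; nothing more can be done
None
```

Both kits are made up and the job is handed in at about 37 s on the robot's clock: all five items stand upright in their pockets, and the beaker, funnel and look-alikes were left where they stood.

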